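# Load the bottle stations for a chromatography run

## Task

Load the instrument's four metal bottle stations: pick out the four sample bottles with flat screw caps and stand each one upright, fully down in the recess that matches its shape and size (slim round, wide round, square, oblong). Leave the two bottles with pointed spouts standing where they are, and do not knock any bottle over.

Things in the scene. Friction and masses are not known exactly. Their poses are not given: they have to be found in the camera images.
- tall_bottle: White plastic bottle, 70 to 200 g, with a flat blue screw cap. Origin: centre of its underside, z up. Round and slim: straight body 38 mm in diameter up to 76 mm, short shoulder to 84 mm, cap 28 mm in diameter, 104 mm high over all.
- squat_jar: White plastic bottle, 70 to 200 g, with a flat blue screw cap. Origin: centre of its underside, z up. Round, wide and low: straight body 58 mm in diameter up to 42 mm, shoulder to 50 mm, cap 52 mm in diameter, 65 mm high over all.
- square_bottle: White plastic bottle, 70 to 200 g, with a flat blue screw cap. Origin: centre of its underside, z up. Square in plan: body 36 x 36 mm (sides along its x and y) and 62 mm high, round cap 28 mm in diameter, 80 mm high over all.
- oblong_bottle: White plastic bottle, 70 to 200 g, with a flat blue screw cap. Origin: centre of its underside, z up. Oblong in plan: body 58 mm along its x, 26 mm along its y, 62 mm high, round cap 22 mm in diameter, 80 mm high over all.
- tall_station: Metal block 80 x 80 mm with a round recess 54 mm in diameter, for the tall bottle. Fixed to the bench, 20 mm high; the recess is centred, 12 mm deep, with a flat dark floor 8 mm above the bench. Origin: centre of its underside (bench level), z up.
- squat_station: Metal block 92 x 92 mm with a wide round recess 74 mm in diameter, for the squat jar. Fixed to the bench, 20 mm high; the recess is centred, 12 mm deep, with a flat dark floor 8 mm above the bench. Origin: centre of its underside (bench level), z up.
- square_station: Metal block 80 x 80 mm with a square recess 52 x 52 mm (sides along its x and y), for the square bottle. Fixed to the bench, 20 mm high; the recess is centred, 12 mm deep, with a flat dark floor 8 mm above the bench. Origin: centre of its underside (bench level), z up.
- oblong_station: Metal block 94 mm along its x and 64 mm along its y with an oblong recess, 74 mm along x by 42 mm along y, for the oblong bottle. Fixed to the bench, 20 mm high; the recess is centred, 12 mm deep, with a flat dark floor 8 mm above the bench. Origin: centre of its underside (bench level), z up.
- round_spout: Dispensing bottle to be left alone: white, round, 38 mm in diameter, 64 mm to the shoulder, with a blue collar and a thin pointed white spout instead of a flat cap, 100 mm high over all, loose. Origin: centre of its underside.
- square_spout: Dispensing bottle to be left alone: white, 36 x 36 mm square, 52 mm to the shoulder, with a blue collar and a thin pointed white spout instead of a flat cap, 88 mm high over all, loose. Origin: centre of its underside.
Not all that is in view belongs to the job. Leave any red or yellow look-alike of the square_bottle alone.

How it is judged:
By the outcome, as a careful person would: the job done as asked, in the order asked, and still so for the second after the job is handed in, with the robot touching nothing.
It also fails if it takes over 144 s, if anything falls off the work surface, if the arm or the gripper's body presses on something with over 40 N, if the wrist force passes 120 N, or if a joint passes its speed limit or range.

## Robot

A 6-joint arm with a two-finger parallel gripper is mounted at the origin on the work surface. World frame = base frame: x ahead of the robot, y to its left, z up, the work surface at z = 0. Lengths are in m, angles in rad, forces in N, time in s.
With the tool pointing down it reaches from about 0.4 to 0.825 m from the base axis. Payload 7 kg.
Tool frame: the origin (TCP) lies at the very end of the fingers, on their centre line; the grasp point (between the pads) lies 19 mm behind it; z points along the fingers, y is the direction in which the jaws open and shut (so a half turn about z gives the same grasp; the last joint's range is limited). The gripper opens to 85 mm and grips with 20 to 120 N. Pads are 22 mm wide; open, the fingers measure 114 mm over their backs; the gripper's body (76 mm by 85 mm) begins 54 mm behind the grasp point. The pads swing forward as they close: fully open they stand 13 mm farther back than shut.
Start: joints at [1.529, 0.359, 0.012, 0, -1.224, -0.288], TCP at [0.219, 0.639, 0.231] pointing down, gripper open.
Joint ranges: [-3.07, 3.07], [-1.43, 2.12], [-1.02, 1.25], [-3.03, 1.67], [-3.05, -0], [-3.03, 3.03]. Speed limits (rad/s): [2.39, 2.39, 3.01, 3.14, 3.14, 3.14].

## Interface

Orientations are given as [roll, pitch, yaw] about the fixed x, y, z axes, in that order (R = Rz(yaw) Ry(pitch) Rx(roll)).
In Python, from workcell import robot gives the robot as it stands.
- The arm moves only by the tool play_rows, never from a script. Its argument "commands" is a list of rows, each an object with "travel": the shift along the tool's x, y, z in mm, a list of three; "twist": the turn, a rotation vector about the tool's x, y, z in rad, a list of three; "grip": the opening in per cent of the stroke, from 0 (shut) to 100 (fully open). A call has 1 to 5 rows; each row shifts and turns the commanded pose from where the row before left it, along the tool's axes as they then stand; what a row does not reach is not made up. A row lasts 1/8 s, in which the tool goes at most 62.5 mm and 10.7 degrees, less where a joint would pass 70% of its speed; a pose out of reach is approached as far as the arm can. A call is refused whole if a number of a shift passes 62.5 or a number of a turn 0.188, either way. A call with a gripper value outside its range is refused whole. The fingers move at their own pace and stop on an object; "grip_force" is the grip in N (left out, the last holds). Time passes only in rows, so rows that do not move let the fingers close. It gives the time, the measured TCP pose, the force and the opening at its end, in the units of the state.
- robot.observe(): the state, without advancing time (a new reading comes with each control period).
- robot.capture(name): name is "scene" or "top" or "wrist"; returns the picture (400x640x3 uint8, blue, green, red); there is no depth.
- robot.camera_model(name): a dict with "mtx" (3x3 intrinsics, pixels), "R" (3x3) and "t" (3): a world point X has camera coordinates R X + t; the wrist camera has in their place "mount" (4x4, takes a point from camera to tool coordinates, whose origin is the TCP and whose axes are the flange's). Camera axes: x right, y down, z forward; pixel columns grow to the right and rows downward; lengths in m; the calibration is good to about 2 mm. A picture is of the moment at which its call begins: read the wrist's pose just before it. camera_model takes no time and is no camera call.
- robot.finish_job(): hands the job in, once; it reports no verdict.
The state is a dict: "time": time; "joint_positions": joint angles; "joint_vel": joint speeds; "effort": joint torques, N m; "tcp_pos": TCP position; "orientation": TCP orientation; "force": force on the tool from outside, world axes, zero at the start; "wrist_torque": the same for the moment, N m; "grip_width": finger opening in m.
Only numpy, scipy, OpenCV 4.12 (cv2) and the standard library are available. Lean on these libraries where they do the work, as an engineer would, in place of code of your own. Each camera call takes 0.05 s, during which the arm holds its last target.

## Working session

There is one attempt and no reset: what is moved stays moved. The work goes in short steps, Python scripts to look and compute and a tool call to move; the robot and the scene stay as the last step left them, time stands still between calls to the robot, and variables do not carry over. Pictures are saved under pics/ and viewed, and the job is handed in when it is done.

Besides the shell and the picture viewer there is one more tool, called in YAML: its name, and indented under it one key for each argument. play_rows: Moves the arm, as the interface text tells. Its arguments: {"type":"object","properties":{"commands":{"type":"array"},"grip_force":{"type":"number"}},"required":["commands"]}

```bash
mkdir -p pics; ls; python3 - <<'E'
from workcell import robot
import cv2
print(robot.observe())
for n in("scene","top","wrist"):
    im=robot.capture(n); cv2.imwrite(f"pics/{n}0.png",im); m=robot.camera_model(n); print(n,m)
E
```

```text
pics
{'time': 0.0, 'joint_positions': array([ 1.52909467e+00,  3.59383307e-01,  1.10731566e-02, -3.12252222e-04,
       -1.22411219e+00, -2.88073886e-01]), 'joint_vel': array([ 2.62496687e-03,  1.19355306e-03,  2.13826868e-03,  7.76328676e-04,
       -3.71481760e-04, -4.91940602e-05]), 'effort': array([-3.69218224e-04, -5.83329463e+01,  2.93414658e+01,  6.93634853e+00,
       -6.08303133e-03,  1.87875435e-05]), 'tcp_pos': array([0.21848497, 0.63816096, 0.23037905]), 'orientation': array([ 3.13995024e+00, -1.80557080e-04, -3.29881735e-01]), 'force': array([ 0.09436112, -0.64158327,  0.38396429]), 'wrist_torque': array([ 0.02018679,  0.0691631 , -0.05466837]), 'grip_width': 0.08538934959105031}
scene {'mtx': array([[382.60185011,   0.        , 318.85452781],
       [  0.        , 382.60185011, 199.8023398 ],
       [  0.        ,   0.        ,   1.        ]]), 'R': array([[-0.18145894,  0.98339641,  0.0020398 ],
       [ 0.56760616,  0.1064296 , -0.81639206],
       [-0.80305411, -0.14698384, -0.57749446]]), 't': array([ 0.15187738, -0.22905081,  1.23076237])}
top {'mtx': array([[459.1
[... 165 characters left out ...]
3, -0.99955632, -0.01327083],
       [-0.98623262, -0.02413812, -0.16359267],
       [ 0.16319976,  0.01745041, -0.98643871]]), 't': array([-0.05875304,  0.49643083,  1.29072982])}
wrist {'mtx': array([[350.45746244,   0.        , 316.39891056],
       [  0.        , 350.45746244, 207.23468293],
       [  0.        ,   0.        ,   1.        ]]), 'mount': array([[ 5.67995375e-04, -9.63016710e-01, -2.69441075e-01,
         6.93307659e-02],
       [ 9.99999819e-01,  6.00011207e-04, -3.64664038e-05,
        -2.52343702e-04],
       [ 1.96785421e-04, -2.69441006e-01,  9.63016877e-01,
        -1.42008787e-01],
       [ 0.00000000e+00,  0.00000000e+00,  0.00000000e+00,
         1.00000000e+00]])}
```

View pics/scene0.png

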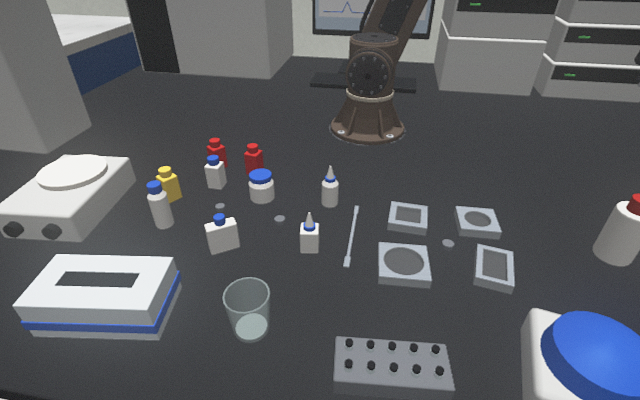

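View pics/top0.png

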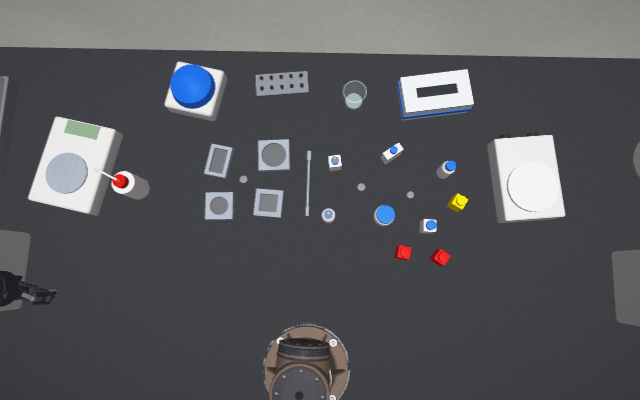

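View pics/wrist0.png

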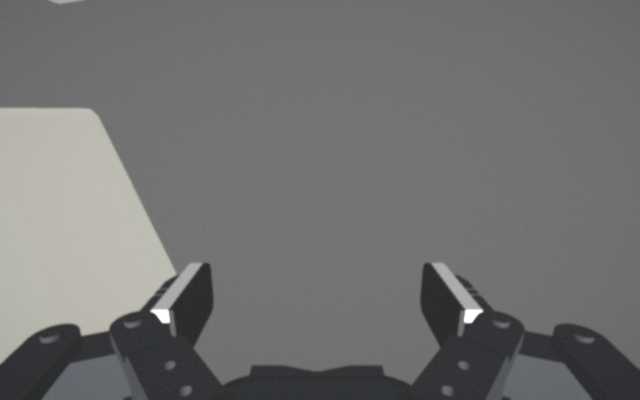

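The scene view shows these candidates. Flat-capped whites: tall (157,205), square (214,172), squat (261,186), oblong (222,234). Spouts to leave: (330,187) and (309,235). The red and yellow look-alikes also stay. I'll confirm with enlarged crops.

```bash
python3 - <<'E'
import cv2
a=cv2.imread("pics/top0.png"); cv2.imwrite("pics/topb.png",cv2.resize(a[130:275,310:475],None,fx=4.5,fy=4,interpolation=cv2.INTER_CUBIC)[:600,:800])
cv2.imwrite("pics/tops.png",cv2.resize(a[130:230,195:315],None,fx=6,fy=6,interpolation=cv2.INTER_CUBIC))
b=cv2.imread("pics/scene0.png"); cv2.imwrite("pics/sceneb.png",cv2.resize(b[130:265,140:350],None,fx=3.8,fy=3.8,interpolation=cv2.INTER_CUBIC))
E
```

```text
(no output)
```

View pics/topb.png

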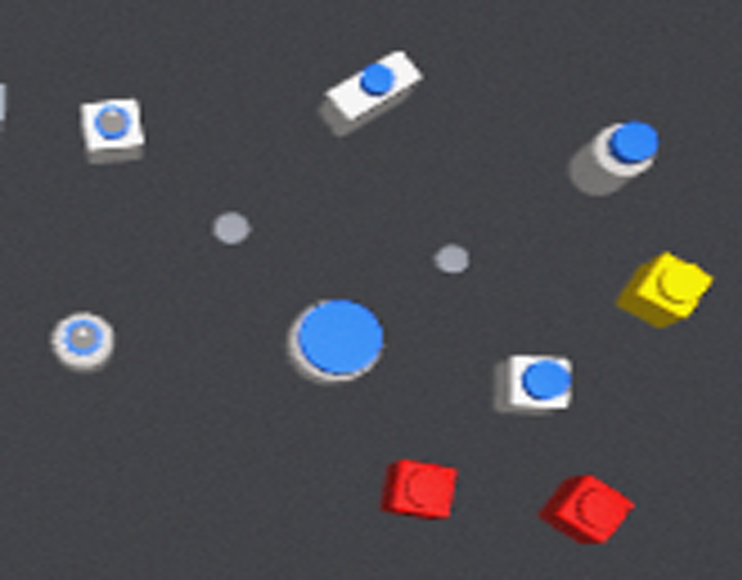

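View pics/tops.png

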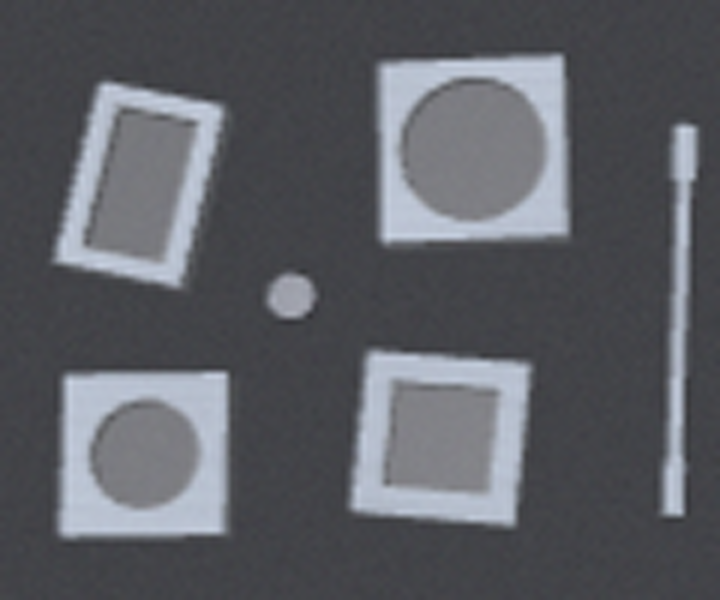

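View pics/sceneb.png

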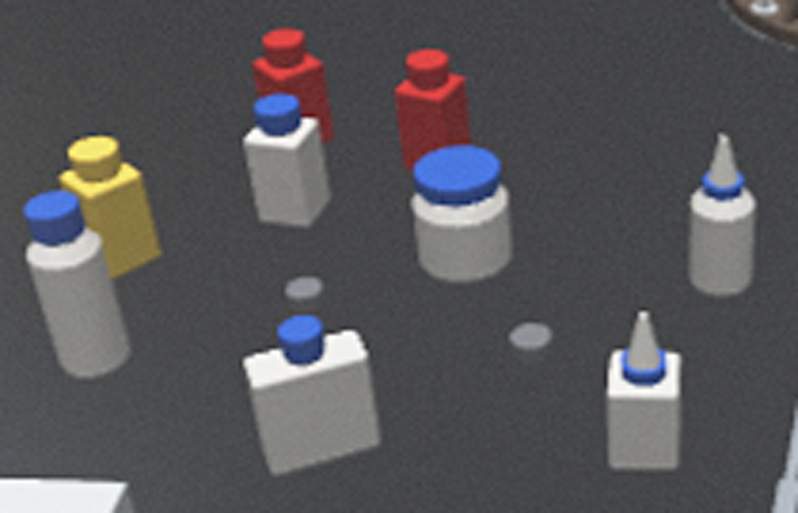

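Confirmed: four flat-cap white bottles and two spouts; the four stations are distinct. Measuring now.

```bash
cat > h.py <<'E'
import cv2, numpy as np
from workcell import robot
def ray(m,px):
    px=np.atleast_2d(np.float64(px)); d=np.c_[px,np.ones(len(px))]@np.linalg.inv(m['mtx']).T
    return -m['R'].T@m['t'], d@m['R']
def onplane(m,px,z):
    c,d=ray(m,px); return c+d*((z-c[2])/d[:,2])[:,None]
def wristmodel(st=None):
    st=st or robot.observe(); m=dict(robot.camera_model('wrist'))
    from scipy.spatial.transform import Rotation as Ro
    T=np.eye(4); T[:3,:3]=Ro.from_euler('xyz',st['orientation']).as_matrix(); T[:3,3]=st['tcp_pos']
    W=np.linalg.inv(T@m['mount']); m['R']=W[:3,:3]; m['t']=W[:3,3]; return m
def blobs(mask,amin=20):
    n,l,s,c=cv2.connectedComponentsWithStats(mask.astype(np.uint8)); return [(s[i],c[i],l==i) for i in range(1,n) if s[i][4]>=amin]
def tri(ms,pxs):
    A=np.zeros((3,3));b=np.zeros(3)
    for m,p in zip(ms,pxs):
        c,d=ray(m,p); d=d[0]/np.linalg.norm(d[0]); P=np.eye(3)-np.outer(d,d); A+=P;b+=P@c
    return np.linalg.solve(A,b)
def rect(pts):
    (c,wh,a)=cv2.minAreaRect(np.float32(pts[:,:2]*1000)); return np.round(c,1),np.round(wh,1),round(a,1)
E
python3 - <<'E'
from h import *
a=cv2.imread("pics/top0.png"); s=cv2.imread("pics/scene0.png")
mt=robot.camera_model('top'); ms=robot.camera_model('scene')
def blue(i):
    h=cv2.cvtColor(i,cv2.COLOR_BGR2HSV); return (h[...,0]>95)&(h[...,0]<125)&(h[...,1]>110)&(h[...,2]>70)
H={'tall':(.104,(449,166)),'squat':(.065,(384,215)),'square':(.08,(431,225)),'oblong':(.08,(394,150))}
for st,c,m in blobs(blue(a),10):
    print('top blue',c.round(1),st[4])
    for k,(z,p) in H.items():
        if np.hypot(*(c-p))<6: print(k,(onplane(mt,c,z)*1000).round(1))
for st,c,m in blobs(blue(s),10): print('scene blue',c.round(1),st[4])
# stations
h=cv2.cvtColor(a,cv2.COLOR_BGR2HSV)
g=(a.min(2)>155);g[:, :200]=0;g[:,300:]=0;g[:130]=0;g[230:]=0
for st,c,m in blobs(g,100):
    cs,_=cv2.findContours(m.astype(np.uint8),cv2.RETR_EXTERNAL,cv2.CHAIN_APPROX_NONE)
    print('station',c.round(1),rect(onplane(mt,cs[0][:,0,:],.02)))
E
```

```text
top blue [191.8  85.8] 1538
top blue [425.4 108.7] 258
top blue [393.1 149.3] 47
oblong [[ 617.6 -234.    80. ]]
top blue [333.5 161.7] 15
top blue [450.5 165. ] 94
tall [[ 570.2 -389.9  104. ]]
top blue [385.2 213.7] 270
squat [[ 434.4 -214.3   65. ]]
top blue [327.9 211.5] 12
top blue [327.7 216.8] 13
top blue [430.9 224.6] 84
square [[ 405.4 -339.2   80. ]]
scene blue [134.   55.8] 12
scene blue [129.7  66. ] 21
scene blue [112.  72.] 14
scene blue [212.7 159.4] 105
scene blue [260.  175.6] 298
scene blue [330.  178.9] 40
scene blue [153.7 186.5] 171
scene blue [218.9 218.7] 125
scene blue [309.1 227.3] 49
scene blue [102.9 322.3] 1338
scene blue [593.6 355.8] 7197
station [273.6 154.4] (array([609.8, 115.2]), array([89.9, 87.3]), 2.3)
station [217.8 160.4] (array([588. , 280.8]), array([62.6, 92.3]), 79.8)
station [268.  202.7] (array([464.5, 124.6]), array([78.5, 78.1]), 86.8)
station [218.8 205.4] (array([453.3, 269.5]), array([77.1, 77.9]), 1.4)
```

```bash
cat > plan.py <<'E'
import sys, numpy as np
from scipy.spatial.transform import Rotation as Ro
from h import robot
def plan(wps, start=None, vmax=60.):
    st=robot.observe(); p=st['tcp_pos']*1000; R=Ro.from_euler('xyz',st['orientation'])
    if start: p=np.float64(start[:3]); R=Ro.from_euler('xyz',[np.pi,0,start[3]])
    for w in wps:
        w=np.float64(w); T=Ro.from_euler('xyz',[np.pi,0,w[3]]); rv=(R.inv()*T).as_rotvec()
        n=int(max(1,np.ceil(np.linalg.norm(w[:3]-p)/vmax),np.ceil(np.abs(rv).max()/.18)))
        d=(w[:3]-p)/n
        print('->',w,'n',n)
        for i in range(n):
            print('   travel',[round(float(v),1) for v in R.inv().apply(d)],'twist',[round(float(v),3) for v in rv/n])
            R=R*Ro.from_rotvec(rv/n)
        p=w[:3]; R=T
if __name__=='__main__':
    plan([[float(v) for v in a.split(',')] for a in sys.argv[1:]])
E
python3 plan.py 310,400,270,-.33 430,100,270,-.0 570,-390,230,0
```

```text
-> [ 3.1e+02  4.0e+02  2.7e+02 -3.3e-01] n 5
   travel [32.7, 39.2, -7.8] twist [0.0, -0.0, 0.0]
   travel [32.7, 39.2, -7.8] twist [0.0, -0.0, 0.0]
   travel [32.7, 39.2, -7.8] twist [0.0, -0.0, 0.0]
   travel [32.7, 39.2, -7.9] twist [0.0, -0.0, 0.0]
   travel [32.7, 39.2, -7.9] twist [0.0, -0.0, 0.0]
-> [430. 100. 270.  -0.] n 6
   travel [35.1, 40.8, 0.0] twist [0.0, 0.0, -0.055]
   travel [32.8, 42.7, 0.0] twist [0.0, 0.0, -0.055]
   travel [30.4, 44.4, 0.0] twist [0.0, 0.0, -0.055]
   travel [27.9, 46.0, 0.0] twist [0.0, 0.0, -0.055]
   travel [25.4, 47.5, 0.0] twist [0.0, 0.0, -0.055]
   travel [22.7, 48.8, 0.0] twist [0.0, 0.0, -0.055]
-> [ 570. -390.  230.    0.] n 9
   travel [15.6, 54.4, 4.4] twist [0.0, 0.0, 0.0]
   travel [15.6, 54.4, 4.4] twist [0.0, 0.0, 0.0]
   travel [15.6, 54.4, 4.4] twist [0.0, 0.0, 0.0]
   travel [15.6, 54.4, 4.4] twist [0.0, 0.0, 0.0]
   travel [15.6, 54.4, 4.4] twist [0.0, 0.0, 0.0]
   travel [15.6, 54.4, 4.4] twist [0.0, 0.0, 0.0]
   travel [15.6, 54.4, 4.4] twist [0.0, 0.0, 0.0]
   travel [15.6, 54.4, 4.4] twist [0.0, 0.0, 0.0]
   travel [15.6, 54.4, 4.4] twist [0.0, 0.0, 0.0]
```

play_rows:
  commands:
    - {"travel": [33,39,-8],"twist": [0,0,0],"grip": 100}
    - {"travel": [33,39,-8],"twist": [0,0,0],"grip": 100}
    - {"travel": [33,39,-8],"twist": [0,0,0],"grip": 100}
    - {"travel": [33,39,-8],"twist": [0,0,0],"grip": 100}
    - {"travel": [33,39,-8],"twist": [0,0,0],"grip": 100}
  grip_force: 40

```text
time: 0.78
tcp_pos: [0.3119, 0.3989, 0.2714]
orientation: [3.141, 0.0, -0.33]
force: [0.8, -0.3, -0.4]
grip_width: 0.0852
```

play_rows:
  commands:
    - {"travel": [35,41,0],"twist": [0,0,-0.066],"grip": 100}
    - {"travel": [33,43,0],"twist": [0,0,-0.066],"grip": 100}
    - {"travel": [30,45,0],"twist": [0,0,-0.066],"grip": 100}
    - {"travel": [27,47,0],"twist": [0,0,-0.066],"grip": 100}
    - {"travel": [24,48,0],"twist": [0,0,-0.066],"grip": 100}

```text
time: 1.4
tcp_pos: [0.4142, 0.1491, 0.2715]
orientation: [-3.141, -0.0, 0.003]
force: [0.6, -0.0, -0.3]
grip_width: 0.0857
```

play_rows:
  commands:
    - {"travel": [16,55,4],"twist": [0,0,0],"grip": 100}
    - {"travel": [16,55,4],"twist": [0,0,0],"grip": 100}
    - {"travel": [16,55,4],"twist": [0,0,0],"grip": 100}
    - {"travel": [16,55,4],"twist": [0,0,0],"grip": 100}
    - {"travel": [16,55,4],"twist": [0,0,0],"grip": 100}

```text
time: 2.02
tcp_pos: [0.4942, -0.1261, 0.2513]
orientation: [-3.141, -0.0, 0.0]
force: [1.6, 2.1, 0.1]
grip_width: 0.0854
```

```bash
python3 plan.py 570,-390,230,0; python3 -c "
from h import *
print(robot.observe()['time'],robot.observe()['joint_positions'].round(2))"
```

```text
-> [ 570. -390.  230.    0.] n 5
   travel [15.1, 52.8, 4.3] twist [-0.0, -0.0, 0.0]
   travel [15.1, 52.8, 4.3] twist [-0.0, -0.0, 0.0]
   travel [15.2, 52.8, 4.3] twist [-0.0, -0.0, 0.0]
   travel [15.2, 52.8, 4.3] twist [-0.0, -0.0, 0.0]
   travel [15.2, 52.8, 4.3] twist [-0.0, -0.0, 0.0]
2.025 [ 0.14  0.07 -0.31 -0.   -1.18  1.44]
```

play_rows:
  commands:
    - {"travel": [15,53,4],"twist": [0,0,0],"grip": 100}
    - {"travel": [15,53,4],"twist": [0,0,0],"grip": 100}
    - {"travel": [15,53,4],"twist": [0,0,0],"grip": 100}
    - {"travel": [15,53,4],"twist": [0,0,0],"grip": 100}
    - {"travel": [15,53,4],"twist": [0,0,0],"grip": 100}

```text
time: 2.65
tcp_pos: [0.5693, -0.391, 0.2308]
orientation: [-3.141, 0.0, 0.0]
force: [0.6, -0.1, 0.8]
grip_width: 0.0852
```

```bash
cat >> h.py <<'E'
def blue(i):
    h=cv2.cvtColor(i,cv2.COLOR_BGR2HSV); return (h[...,0]>95)&(h[...,0]<125)&(h[...,1]>110)&(h[...,2]>70)
def look(name):
    st=robot.observe(); im=robot.capture('wrist'); cv2.imwrite(f'pics/{name}.png',im); print('t',round(st['time'],2),'tcp',(st['tcp_pos']*1000).round(1),'ori',st['orientation'].round(3)); return im,wristmodel(st)
def caps(im,m,z,amin=300):
    for s,c,mk in blobs(blue(im),amin):
        cs,_=cv2.findContours(mk.astype(np.uint8),cv2.RETR_EXTERNAL,cv2.CHAIN_APPROX_NONE)
        pts=onplane(m,cs[0][:,0,:],z); cc,r=cv2.minEnclosingCircle(np.float32(pts[:,:2]*1000))
        print('blue px',c.round(0),'area',s[4],'centroid',(onplane(m,c,z)[0]*1000).round(1),'circ',np.round(cc,1),round(r,1))
E
python3 - <<'E'
from h import *
im,m=look('w1'); caps(im,m,.104)
E
```

```text
t 2.65 tcp [ 569.3 -391.   230.8] ori [-3.141  0.     0.   ]
blue px [129. 132.] area 658 centroid [ 622.3 -250.2  104. ] circ [ 622.7 -250.4] 12.1
blue px [315. 196.] area 988 centroid [ 572.9 -390.1  104. ] circ [ 573.  -389.7] 14.9
blue px [131. 304.] area 611 centroid [ 476.4 -231.4  104. ] circ [ 474.  -232.7] 22.2
blue px [264. 350.] area 713 centroid [ 429.9 -343.8  104. ] circ [ 430.4 -344. ] 16.9
```

View pics/w1.png

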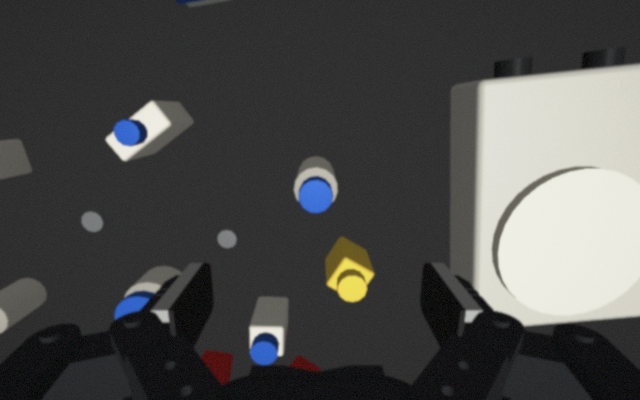

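Wrist view: tall cap at (315,196) is centred between the fingers, and the yellow look-alike at (350,285) is well behind it. I'm descending on the tall bottle.

play_rows:
  commands:
    - {"travel": [3,-1,50],"twist": [0,0,0],"grip": 100}
    - {"travel": [0,0,50],"twist": [0,0,0],"grip": 100}
    - {"travel": [0,0,50],"twist": [0,0,0],"grip": 100}
    - {"travel": [0,0,38],"twist": [0,0,0],"grip": 100}
    - {"travel": [0,0,0],"twist": [0,0,0],"grip": 30}

```text
time: 3.32
tcp_pos: [0.5696, -0.3872, 0.0396]
orientation: [-3.139, 0.007, -0.0]
force: [0.5, -0.2, 0.5]
grip_width: 0.07
```

play_rows:
  commands:
    - {"travel": [0,0,0],"twist": [0,0,0],"grip": 30}
    - {"travel": [0,0,0],"twist": [0,0,0],"grip": 30}
    - {"travel": [0,0,0],"twist": [0,0,0],"grip": 30}
    - {"travel": [0,0,0],"twist": [0,0,0],"grip": 30}

```text
time: 3.82
tcp_pos: [0.5735, -0.3888, 0.0458]
orientation: [3.14, -0.004, 0.001]
force: [0.2, 0.8, 6.8]
grip_width: 0.0369
```

play_rows:
  commands:
    - {"travel": [0,0,-10],"twist": [0,0,0],"grip": 20}
    - {"travel": [0,0,-30],"twist": [0,0,0],"grip": 20}
    - {"travel": [0,0,-30],"twist": [0,0,0],"grip": 20}
    - {"travel": [0,0,-40],"twist": [0,0,0],"grip": 20}
    - {"travel": [0,0,-20],"twist": [0,0,0],"grip": 20}

```text
time: 4.45
tcp_pos: [0.5727, -0.3885, 0.1767]
orientation: [3.14, -0.003, 0.0]
force: [-0.2, -0.2, -1.7]
grip_width: 0.0369
```

```bash
python3 - <<'E'
from h import *
print(robot.observe())
im,m=look('w2')
E
python3 plan.py 520,-150,200,0 453,200,200,0
```

```text
{'time': 4.45, 'joint_positions': array([-3.15050570e-01,  4.18800527e-01, -2.35521331e-02,  2.90235396e-04,
       -1.12510893e+00,  1.88602855e+00]), 'joint_vel': array([ 0.00145508, -0.1041843 ,  0.16816039, -0.01138943, -0.2986916 ,
       -0.0006917 ]), 'effort': array([-5.87546057e-02, -6.24352670e+01,  2.83474928e+01,  6.95706680e+00,
        2.39464939e-01, -5.96698541e-06]), 'tcp_pos': array([ 0.57270746, -0.38848022,  0.17670875]), 'orientation': array([ 3.14030939e+00, -3.08907891e-03,  3.08310268e-04]), 'force': array([-0.15847674, -0.23020836, -1.71249072]), 'wrist_torque': array([-0.02677554, -0.02723004, -0.00746314]), 'grip_width': 0.036857512286596214}
t 4.45 tcp [ 572.7 -388.5  176.7] ori [ 3.14e+00 -3.00e-03  0.00e+00]
-> [ 520. -150.  200.    0.] n 5
   travel [-10.6, -47.8, -4.4] twist [0.001, -0.001, 0.0]
   travel [-10.7, -47.8, -4.3] twist [0.001, -0.001, 0.0]
   travel [-10.7, -47.8, -4.3] twist [0.001, -0.001, 0.0]
   travel [-10.7, -47.8, -4.3] twist [0.001, -0.001, 0.0]
   travel [-10.7, -47.8, -4.2] twist [0.001, -0.001, 0.0]
-> [453. 200. 200.   0.] n 6
   travel [-11.2, -58.3, -0.0] twist [0.0, 0.0, 0.0]
   travel [-11.2, -58.3, -0.0] twist [0.0, 0.0, 0.0]
   travel [-11.2, -58.3, -0.0] twist [0.0, 0.0, 0.0]
   travel [-11.2, -58.3, -0.0] twist [0.0, 0.0, 0.0]
   travel [-11.2, -58.3, -0.0] twist [0.0, 0.0, 0.0]
   travel [-11.2, -58.3, -0.0] twist [0.0, 0.0, 0.0]
```

View pics/w2.png

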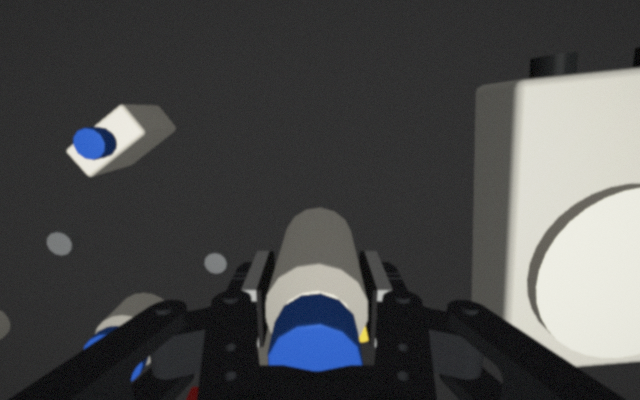

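The tall bottle is held upright between the pads (317,300). I'll carry it high past the spouts to a point where the wrist camera sees the stations.

play_rows:
  commands:
    - {"travel": [-10,-30,-10],"twist": [0,0,0],"grip": 20}
    - {"travel": [-10,-50,-10],"twist": [0,0,0],"grip": 20}
    - {"travel": [-10,-60,-10],"twist": [0,0,0],"grip": 20}
    - {"travel": [-10,-60,-10],"twist": [0,0,0],"grip": 20}
    - {"travel": [-10,-60,-10],"twist": [0,0,0],"grip": 20}

```text
time: 5.12
tcp_pos: [0.5212, -0.1264, 0.2238]
orientation: [-3.141, -0.0, -0.0]
force: [1.0, 0.7, -0.9]
grip_width: 0.0372
```

play_rows:
  commands:
    - {"travel": [-10,-60,0],"twist": [0,0,0],"grip": 20}
    - {"travel": [-10,-60,0],"twist": [0,0,0],"grip": 20}
    - {"travel": [-10,-60,0],"twist": [0,0,0],"grip": 20}
    - {"travel": [0,-60,0],"twist": [0,0,0],"grip": 20}
    - {"travel": [0,-60,0],"twist": [0,0,0],"grip": 20}

```text
time: 5.75
tcp_pos: [0.4912, 0.1737, 0.2239]
orientation: [-3.141, -0.001, 0.001]
force: [1.8, -0.6, -0.5]
grip_width: 0.037
```

play_rows:
  commands:
    - {"travel": [0,-25,0],"twist": [0,0,0],"grip": 20}
    - {"travel": [0,0,0],"twist": [0,0,0],"grip": 20}

```text
time: 6.0
tcp_pos: [0.4915, 0.1984, 0.2231]
orientation: [3.142, 0.0, 0.003]
force: [0.3, -0.4, -1.1]
grip_width: 0.0371
```

```bash
python3 - <<'E'
from h import *
im,m=look('w3')
g=im.min(2)>110
for s,c,mk in blobs(g,500):
    cs,_=cv2.findContours(mk.astype(np.uint8),cv2.RETR_EXTERNAL,cv2.CHAIN_APPROX_NONE)
    if s[0]>0 and s[1]>0 and s[0]+s[2]<640 and s[1]+s[3]<400: print(c.round(),s[4],rect(onplane(m,cs[0][:,0,:],.02)))
E
```

```text
t 6.0 tcp [491.5 198.4 223.1] ori [3.142e+00 0.000e+00 3.000e-03]
[227.  74.] 7975 (array([589.5, 281.7]), array([67. , 96.1]), 79.8)
[501. 127.] 1934 (array([532.6,  21.2]), array([ 12.7, 189.3]), 89.9)
[316. 232.] 20746 (array([412.6, 202.1]), array([229.4, 198.8]), 87.2)
[559. 241.] 2194 (array([427.3, -58.9]), array([80.4, 44.2]), 61.6)
[599. 263.] 595 (array([ 399.1, -105.9]), array([49. , 21.9]), 50.2)
[378. 276.] 555 (array([387.3, 129.5]), array([61.4, 18.5]), 13.4)
```

View pics/w3.png

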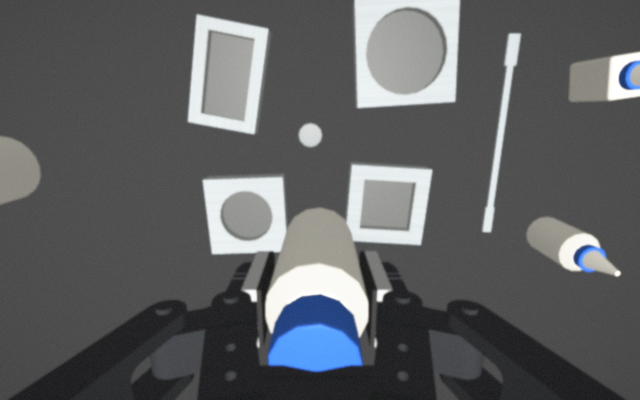

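```bash
python3 - <<'E'
from h import *
st=robot.observe(); m=wristmodel(st); im=cv2.imread('pics/w3.png')
g=(im.min(2)>160).astype(np.uint8)
# holes: internal contours
cs,hi=cv2.findContours(g,cv2.RETR_CCOMP,cv2.CHAIN_APPROX_NONE)
for c,h in zip(cs,hi[0]):
    if h[3]>=0 and cv2.contourArea(c)>800:
        p=onplane(m,c[:,0,:],.02); print('hole',c[:,0].mean(0).round(),rect(p),'mean',(cv2.minEnclosingCircle(np.float32(p[:,:2]*1000))))
print('corners tall',(onplane(m,[[203,179],[285,176],[287,249],[211,254]],.02)*1000).round(0)[:,:2].tolist())
E
```

```text
hole [246. 216.] (array([454.2, 269.8]), array([53.1, 52.1]), 43.0) mean ((454.0511474609375, 270.0482177734375), 26.925601959228516)
hole [387. 204.] (array([465.9, 125. ]), array([52.7, 52.4]), 86.5) mean ((466.18963623046875, 124.98532104492188), 35.577693939208984)
hole [225.  73.] (array([589.9, 280.8]), array([42.4, 74.1]), 79.7) mean ((590.071533203125, 281.3329772949219), 41.33921813964844)
hole [413.  45.] (array([619.1, 102.7]), array([73.4, 43.1]), 30.9) mean ((611.9642333984375, 114.65670776367188), 36.761871337890625)
corners tall [[493.0, 311.0], [496.0, 228.0], [418.0, 228.0], [412.0, 309.0]]
```

play_rows:
  commands:
    - {"travel": [-18.5,-36,0],"twist": [0,0,0],"grip": 20}
    - {"travel": [-18.5,-36,20],"twist": [0,0,0],"grip": 20}
    - {"travel": [0,0,50],"twist": [0,0,0],"grip": 20}
    - {"travel": [0,0,50],"twist": [0,0,0],"grip": 20}
    - {"travel": [0,0,28],"twist": [0,0,0],"grip": 20}

```text
time: 6.68
tcp_pos: [0.454, 0.2667, 0.0732]
orientation: [3.14, 0.002, -0.001]
force: [-0.1, 0.4, -0.5]
grip_width: 0.0372
```

play_rows:
  commands:
    - {"travel": [0,0,8],"twist": [0,0,0],"grip": 20}
    - {"travel": [0,0,6],"twist": [0,0,0],"grip": 20}
    - {"travel": [0,0,3],"twist": [0,0,0],"grip": 20}
    - {"travel": [0,0,0],"twist": [0,0,0],"grip": 20}

```text
time: 7.18
tcp_pos: [0.4553, 0.2691, 0.0591]
orientation: [-3.141, -0.001, 0.0]
force: [0.1, -0.0, -0.5]
grip_width: 0.0371
```

```bash
python3 - <<'E'
from h import *
im,m=look('w4'); print(robot.observe()['force'])
E
```

```text
t 7.17 tcp [455.3 269.1  59.1] ori [-3.141e+00 -1.000e-03  0.000e+00]
[ 0.80903726  0.50048491 -0.71520924]
```

View pics/w4.png

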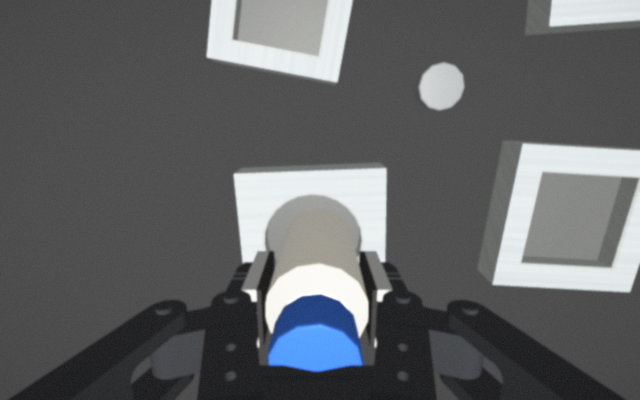

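The bottle is over and inside the round recess (313,230). I'm lowering it to contact.

play_rows:
  commands:
    - {"travel": [0,0,2],"twist": [0,0,0],"grip": 20}
    - {"travel": [0,0,2],"twist": [0,0,0],"grip": 20}
    - {"travel": [0,0,0],"twist": [0,0,0],"grip": 20}

```text
time: 7.6
tcp_pos: [0.4549, 0.2687, 0.0542]
orientation: [3.141, 0.0, 0.0]
force: [-0.3, -0.3, -0.7]
grip_width: 0.0367
```

play_rows:
  commands:
    - {"travel": [0,0,2],"twist": [0,0,0],"grip": 20}
    - {"travel": [0,0,0],"twist": [0,0,0],"grip": 20}

```text
time: 7.85
tcp_pos: [0.4554, 0.2689, 0.0537]
orientation: [-3.141, -0.001, 0.001]
force: [-3.5, -2.4, 13.5]
grip_width: 0.0372
```

play_rows:
  commands:
    - {"travel": [0,0,-1],"twist": [0,0,0],"grip": 60}
    - {"travel": [0,0,0],"twist": [0,0,0],"grip": 80}
    - {"travel": [0,0,0],"twist": [0,0,0],"grip": 90}
    - {"travel": [0,0,0],"twist": [0,0,0],"grip": 90}

```text
time: 8.35
tcp_pos: [0.4549, 0.2688, 0.0531]
orientation: [3.141, 0.0, 0.0]
force: [-0.7, 0.6, 0.0]
grip_width: 0.0769
```

play_rows:
  commands:
    - {"travel": [0,0,-10],"twist": [0,0,0],"grip": 90}
    - {"travel": [0,0,-40],"twist": [0,0,0],"grip": 90}
    - {"travel": [0,0,-50],"twist": [0,0,0],"grip": 90}
    - {"travel": [0,0,-50],"twist": [0,0,0],"grip": 90}
    - {"travel": [0,0,-30],"twist": [0,0,0],"grip": 90}

```text
time: 8.98
tcp_pos: [0.4555, 0.2692, 0.237]
orientation: [-3.139, -0.003, 0.0]
force: [0.1, -1.0, -0.9]
grip_width: 0.0769
```

```bash
python3 - <<'E'
from h import *
im,m=look('w5'); caps(im,m,.112)
E
python3 plan.py 470,0,240,0 434,-214,200,0
```

```text
t 8.97 tcp [455.5 269.2 237. ] ori [-3.139e+00 -3.000e-03  0.000e+00]
blue px [319. 202.] area 942 centroid [455.1 267.8 112. ] circ [454.7 267.8] 14.9
-> [470.   0. 240.   0.] n 5
   travel [2.6, 54.0, -0.2] twist [-0.001, -0.001, 0.0]
   travel [2.6, 54.0, -0.1] twist [-0.001, -0.001, 0.0]
   travel [2.6, 54.0, -0.1] twist [-0.001, -0.001, 0.0]
   travel [2.6, 54.0, -0.0] twist [-0.001, -0.001, 0.0]
   travel [2.6, 54.0, 0.0] twist [-0.001, -0.001, 0.0]
-> [ 434. -214.  200.    0.] n 4
   travel [-9.0, 53.5, 10.0] twist [0.0, 0.0, 0.0]
   travel [-9.0, 53.5, 10.0] twist [0.0, 0.0, 0.0]
   travel [-9.0, 53.5, 10.0] twist [0.0, 0.0, 0.0]
   travel [-9.0, 53.5, 10.0] twist [0.0, 0.0, 0.0]
```

View pics/w5.png

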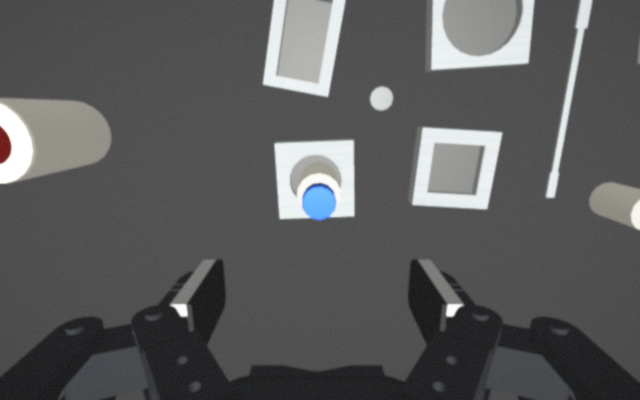

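The tall bottle stands in its recess (319,202). Next is the squat jar.

play_rows:
  commands:
    - {"travel": [3,54,0],"twist": [0,0,0],"grip": 100}
    - {"travel": [3,54,0],"twist": [0,0,0],"grip": 100}
    - {"travel": [3,54,0],"twist": [0,0,0],"grip": 100}
    - {"travel": [3,54,0],"twist": [0,0,0],"grip": 100}
    - {"travel": [2,54,0],"twist": [0,0,0],"grip": 100}

```text
time: 9.65
tcp_pos: [0.4688, -0.0029, 0.234]
orientation: [-3.141, -0.001, 0.001]
force: [1.3, -0.3, -0.3]
grip_width: 0.0853
```

play_rows:
  commands:
    - {"travel": [-9,54,10],"twist": [0,0,0],"grip": 100}
    - {"travel": [-9,53,10],"twist": [0,0,0],"grip": 100}
    - {"travel": [-9,53,10],"twist": [0,0,0],"grip": 100}
    - {"travel": [-9,53,0],"twist": [0,0,0],"grip": 100}
    - {"travel": [0,0,0],"twist": [0,0,0],"grip": 100}

```text
time: 10.28
tcp_pos: [0.4319, -0.2171, 0.2034]
orientation: [3.141, 0.001, -0.005]
force: [1.3, -0.2, 0.5]
grip_width: 0.0854
```

```bash
python3 - <<'E'
from h import *
im,m=look('w6'); caps(im,m,.065); print('sq'); caps(im,m,.08)
E
```

```text
t 10.28 tcp [ 431.9 -217.1  203.4] ori [ 3.141e+00  1.000e-03 -5.000e-03]
blue px [311. 198.] area 2227 centroid [ 431.  -212.8   65. ] circ [ 435.5 -213.4] 26.2
blue px [466. 228.] area 1061 centroid [ 403.5 -343.3   65. ] circ [ 403.7 -342.8] 17.7
sq
blue px [311. 198.] area 2227 centroid [ 434.8 -213.    80. ] circ [ 439.  -213.7] 24.8
blue px [466. 228.] area 1061 centroid [ 408.7 -336.6   80. ] circ [ 408.9 -336.1] 16.7
```

View pics/w6.png

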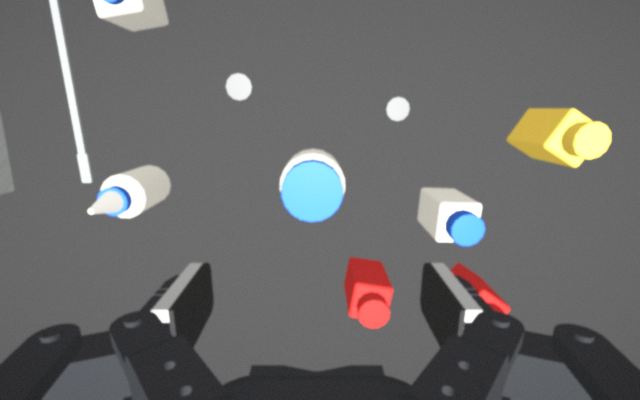

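The jar cap is at (311,190), centred. The round spout (115,200) and the reds are clear of the fingers.

play_rows:
  commands:
    - {"travel": [2,-3.5,50],"twist": [0,0,0],"grip": 100}
    - {"travel": [0,0,50],"twist": [0,0,0],"grip": 100}
    - {"travel": [0,0,50],"twist": [0,0,0],"grip": 100}
    - {"travel": [0,0,30],"twist": [0,0,0],"grip": 100}
    - {"travel": [0,0,11],"twist": [0,0,0],"grip": 100}

```text
time: 10.95
tcp_pos: [0.4345, -0.2097, 0.0111]
orientation: [-3.141, 0.003, 0.002]
force: [0.6, 0.5, 1.1]
grip_width: 0.0852
```

play_rows:
  commands:
    - {"travel": [0,0,0],"twist": [0,0,0],"grip": 50}
    - {"travel": [0,0,0],"twist": [0,0,0],"grip": 50}
    - {"travel": [0,0,0],"twist": [0,0,0],"grip": 50}
    - {"travel": [0,0,0],"twist": [0,0,0],"grip": 50}

```text
time: 11.45
tcp_pos: [0.4363, -0.2107, 0.0137]
orientation: [3.141, -0.003, 0.0]
force: [-0.9, 3.8, 8.0]
grip_width: 0.0568
```

play_rows:
  commands:
    - {"travel": [0,0,-5],"twist": [0,0,0],"grip": 45}
    - {"travel": [0,0,-15],"twist": [0,0,0],"grip": 45}
    - {"travel": [0,0,-40],"twist": [0,0,0],"grip": 45}
    - {"travel": [0,0,-50],"twist": [0,0,0],"grip": 45}
    - {"travel": [0,0,-50],"twist": [0,0,0],"grip": 45}

```text
time: 12.08
tcp_pos: [0.4345, -0.2107, 0.1743]
orientation: [-3.141, -0.0, -0.0]
force: [1.0, -0.4, -2.4]
grip_width: 0.0567
```

```bash
python3 - <<'E'
from h import *
im,m=look('w7')
E
python3 plan.py 520,-60,200,0 610,115,200,0.03
```

```text
t 12.07 tcp [ 434.5 -210.7  174.3] ori [-3.141 -0.    -0.   ]
-> [520. -60. 200.   0.] n 3
   travel [27.5, -50.5, -6.2] twist [0.001, -0.003, 0.0]
   travel [27.5, -50.6, -6.2] twist [0.001, -0.003, 0.0]
   travel [27.4, -50.6, -6.2] twist [0.001, -0.003, 0.0]
-> [6.10e+02 1.15e+02 2.00e+02 3.00e-02] n 4
   travel [22.5, -43.8, -0.0] twist [0.0, 0.0, -0.008]
   travel [22.8, -43.6, -0.0] twist [0.0, 0.0, -0.008]
   travel [23.2, -43.4, -0.0] twist [0.0, 0.0, -0.008]
   travel [23.5, -43.2, -0.0] twist [0.0, 0.0, -0.008]
```

View pics/w7.png

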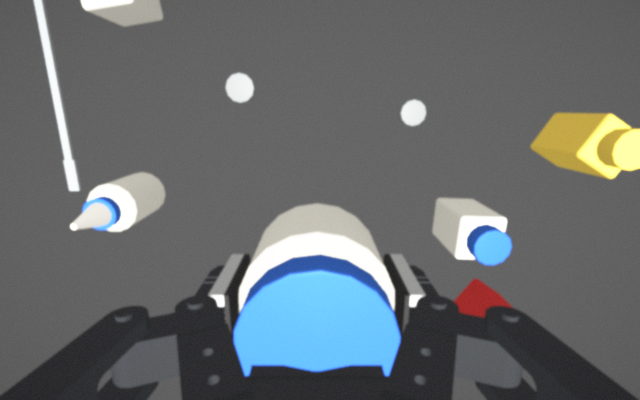

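Jar held level. Carrying it to the wide round station.

play_rows:
  commands:
    - {"travel": [27,-50,-6],"twist": [0,0,0],"grip": 45}
    - {"travel": [27,-50,-6],"twist": [0,0,0],"grip": 45}
    - {"travel": [27,-50,-6],"twist": [0,0,0],"grip": 45}
    - {"travel": [24,-44,0],"twist": [0,0,0],"grip": 45}
    - {"travel": [24,-44,0],"twist": [0,0,0],"grip": 45}

```text
time: 12.75
tcp_pos: [0.5643, 0.0289, 0.1907]
orientation: [-3.141, -0.0, 0.0]
force: [1.0, -0.0, -1.5]
grip_width: 0.0568
```

play_rows:
  commands:
    - {"travel": [24,-44,0],"twist": [0,0,0],"grip": 45}
    - {"travel": [24,-43,0],"twist": [0,0,0],"grip": 45}
    - {"travel": [0,0,40],"twist": [0,0,0],"grip": 45}
    - {"travel": [0,0,45],"twist": [0,0,0],"grip": 45}
    - {"travel": [0,0,40],"twist": [0,0,0],"grip": 45}

```text
time: 13.38
tcp_pos: [0.6115, 0.1143, 0.0639]
orientation: [-3.142, 0.0, 0.0]
force: [0.5, 0.3, -0.9]
grip_width: 0.0567
```

```bash
python3 - <<'E'
from h import *
im,m=look('w8')
E
```

```text
t 13.38 tcp [611.5 114.3  63.9] ori [-3.142  0.     0.   ]
```

View pics/w8.png

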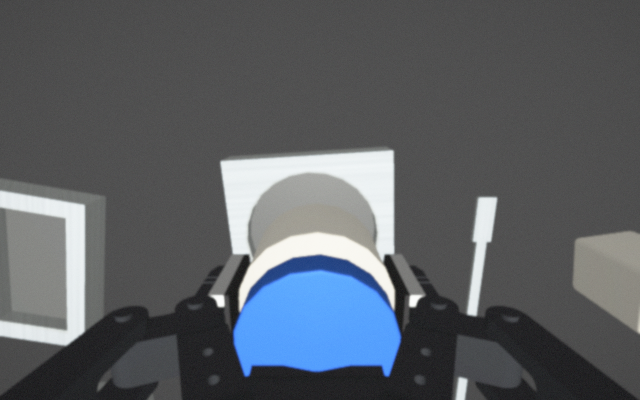

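play_rows:
  commands:
    - {"travel": [0,0,20],"twist": [0,0,0],"grip": 45}
    - {"travel": [0,0,14],"twist": [0,0,0],"grip": 45}
    - {"travel": [0,0,4],"twist": [0,0,0],"grip": 45}
    - {"travel": [0,0,0],"twist": [0,0,0],"grip": 45}

```text
time: 13.92
tcp_pos: [0.6123, 0.1144, 0.0278]
orientation: [-3.141, -0.0, 0.0]
force: [-0.1, 0.8, -0.5]
grip_width: 0.0565
```

play_rows:
  commands:
    - {"travel": [0,0,2],"twist": [0,0,0],"grip": 45}
    - {"travel": [0,0,2],"twist": [0,0,0],"grip": 45}
    - {"travel": [0,0,0],"twist": [0,0,0],"grip": 45}

```text
time: 14.3
tcp_pos: [0.612, 0.1144, 0.0234]
orientation: [-3.142, -0.0, 0.0]
force: [-0.1, -0.0, -1.1]
grip_width: 0.0568
```

play_rows:
  commands:
    - {"travel": [0,0,2],"twist": [0,0,0],"grip": 45}
    - {"travel": [0,0,0],"twist": [0,0,0],"grip": 45}

```text
time: 14.55
tcp_pos: [0.6122, 0.1144, 0.0218]
orientation: [-3.142, -0.0, 0.0]
force: [-2.0, 0.1, 4.4]
grip_width: 0.0567
```

play_rows:
  commands:
    - {"travel": [0,0,0],"twist": [0,0,0],"grip": 80}
    - {"travel": [0,0,0],"twist": [0,0,0],"grip": 100}
    - {"travel": [0,0,0],"twist": [0,0,0],"grip": 100}
    - {"travel": [0,0,0],"twist": [0,0,0],"grip": 100}

```text
time: 15.05
tcp_pos: [0.612, 0.1143, 0.0212]
orientation: [3.142, 0.0, 0.0]
force: [-0.2, 0.3, 0.2]
grip_width: 0.085
```

play_rows:
  commands:
    - {"travel": [0,0,-10],"twist": [0,0,0],"grip": 100}
    - {"travel": [0,0,-40],"twist": [0,0,0],"grip": 100}
    - {"travel": [0,0,-50],"twist": [0,0,0],"grip": 100}
    - {"travel": [0,0,-50],"twist": [0,0,0],"grip": 100}
    - {"travel": [0,0,-50],"twist": [0,0,0],"grip": 100}

```text
time: 15.68
tcp_pos: [0.6118, 0.1142, 0.224]
orientation: [-3.141, -0.001, 0.0]
force: [0.7, 0.9, -0.4]
grip_width: 0.0859
```

```bash
python3 - <<'E'
from h import *
im,m=look('w9'); caps(im,m,.073)
E
python3 plan.py 520,-60,220,0 406,-338,215,0
```

```text
t 15.68 tcp [611.8 114.2 224. ] ori [-3.141e+00 -1.000e-03  0.000e+00]
blue px [28. 16.] area 1994 centroid [748.9 331.8  73. ] circ [747.2 327.7] 30.9
blue px [316. 192.] area 2640 centroid [613.1 114.5  73. ] circ [612.5 114.7] 25.5
-> [520. -60. 220.   0.] n 4
   travel [-23.8, 43.7, 2.6] twist [-0.001, -0.003, 0.0]
   travel [-23.8, 43.7, 2.7] twist [-0.001, -0.003, 0.0]
   travel [-23.8, 43.7, 2.8] twist [-0.001, -0.003, 0.0]
   travel [-23.8, 43.7, 2.9] twist [-0.001, -0.003, 0.0]
-> [ 406. -338.  215.    0.] n 6
   travel [-19.0, 46.3, 0.8] twist [0.0, 0.0, 0.0]
   travel [-19.0, 46.3, 0.8] twist [0.0, 0.0, 0.0]
   travel [-19.0, 46.3, 0.8] twist [0.0, 0.0, 0.0]
   travel [-19.0, 46.3, 0.8] twist [0.0, 0.0, 0.0]
   travel [-19.0, 46.3, 0.8] twist [0.0, 0.0, 0.0]
   travel [-19.0, 46.3, 0.8] twist [0.0, 0.0, 0.0]
```

View pics/w9.png

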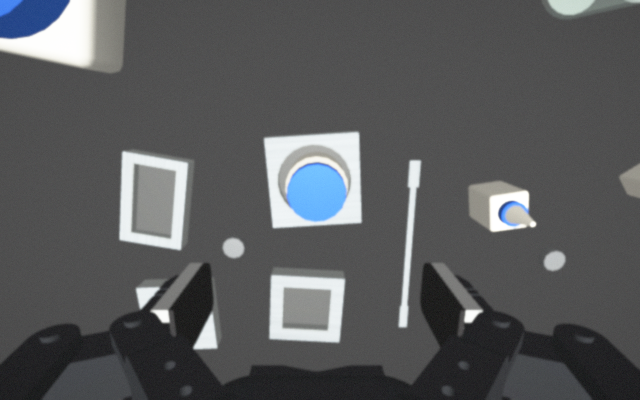

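The jar sits centred in the wide recess (316,192). Now to the square bottle.

play_rows:
  commands:
    - {"travel": [-24,44,0],"twist": [0,0,0],"grip": 100}
    - {"travel": [-24,44,0],"twist": [0,0,0],"grip": 100}
    - {"travel": [-24,44,0],"twist": [0,0,0],"grip": 100}
    - {"travel": [-24,44,0],"twist": [0,0,0],"grip": 100}
    - {"travel": [-19,46,0],"twist": [0,0,0],"grip": 100}

```text
time: 16.35
tcp_pos: [0.496, -0.1089, 0.2221]
orientation: [-3.141, -0.001, 0.001]
force: [1.0, -1.0, 1.2]
grip_width: 0.0854
```

play_rows:
  commands:
    - {"travel": [-18,46,0],"twist": [0,0,0],"grip": 100}
    - {"travel": [-18,46,0],"twist": [0,0,0],"grip": 100}
    - {"travel": [-18,46,0],"twist": [0,0,0],"grip": 100}
    - {"travel": [-18,46,0],"twist": [0,0,0],"grip": 100}
    - {"travel": [-18,46,0],"twist": [0,0,0],"grip": 100}

```text
time: 16.98
tcp_pos: [0.4063, -0.3392, 0.2221]
orientation: [3.141, -0.001, 0.0]
force: [0.9, -0.3, -0.3]
grip_width: 0.0855
```

play_rows:
  commands:
    - {"travel": [0,0,0],"twist": [0,0,0],"grip": 100}

```text
time: 17.1
tcp_pos: [0.4056, -0.3401, 0.2216]
orientation: [3.141, 0.0, -0.004]
force: [0.3, 0.1, -0.7]
grip_width: 0.0859
```

```bash
python3 - <<'E'
from h import *
im,m=look('w10'); caps(im,m,.08)
g=((im.min(2)>150)|blue(im)).astype(np.uint8)
for s,c,mk in blobs(g,300):
    cs,_=cv2.findContours(mk.astype(np.uint8),cv2.RETR_EXTERNAL,cv2.CHAIN_APPROX_NONE)
    print(c.round(),s[4],rect(onplane(m,cs[0][:,0,:],.062)))
x0,y0=220,100
cv2.imwrite('pics/w10c.png',cv2.resize(im[80:330,180:460],None,fx=2.4,fy=2.4,interpolation=cv2.INTER_CUBIC))
E
```

```text
t 17.1 tcp [ 405.6 -340.1  221.6] ori [ 3.141  0.    -0.004]
blue px [315. 193.] area 819 centroid [ 407.8 -338.8   80. ] circ [ 407.3 -339. ] 14.5
[590. 103.] 6687 (array([ 492.8, -578.3]), array([131.6,  67.7]), 5.7)
[623.  62.] 3948 (array([ 503.8, -585.6]), array([104.7,  29.1]), 13.8)
[  4. 166.] 314 (array([428.2, -71.4]), array([ 9.3, 30.6]), 76.1)
[315. 189.] 1556 (array([ 406.6, -338.9]), array([35.1, 37.3]), 88.9)
```

View pics/w10c.png

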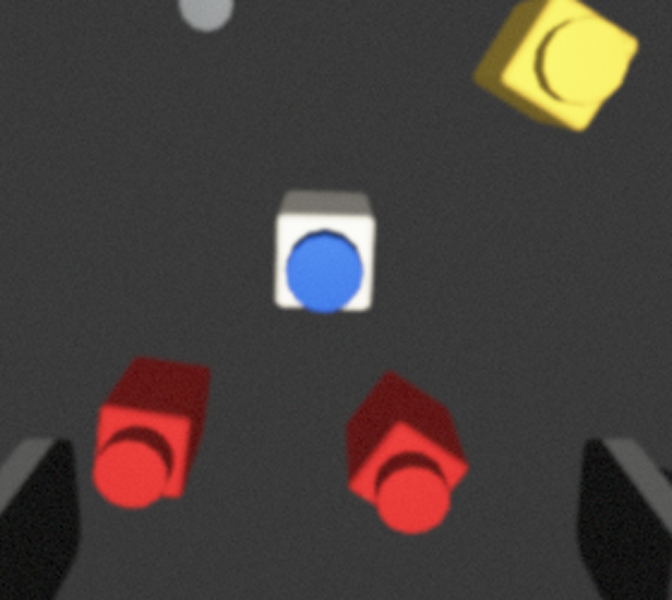

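Square bottle cap at full-image (315,193), sides about 1° off the jaws. The reds at (235,275) and (352,285) and the yellow (420,105) are clear of the fingers.

play_rows:
  commands:
    - {"travel": [1,-1,50],"twist": [0,0,0.015],"grip": 100}
    - {"travel": [0,0,50],"twist": [0,0,0],"grip": 100}
    - {"travel": [0,0,50],"twist": [0,0,0],"grip": 100}
    - {"travel": [0,0,38],"twist": [0,0,0],"grip": 100}
    - {"travel": [0,0,15],"twist": [0,0,0],"grip": 100}

```text
time: 17.77
tcp_pos: [0.4076, -0.3355, 0.0167]
orientation: [-3.141, 0.003, -0.014]
force: [-0.2, 0.2, 0.8]
grip_width: 0.0857
```

play_rows:
  commands:
    - {"travel": [0,0,0],"twist": [0,0,0],"grip": 30}
    - {"travel": [0,0,0],"twist": [0,0,0],"grip": 30}
    - {"travel": [0,0,0],"twist": [0,0,0],"grip": 30}
    - {"travel": [0,0,0],"twist": [0,0,0],"grip": 25}
    - {"travel": [0,0,0],"twist": [0,0,0],"grip": 25}

```text
time: 18.4
tcp_pos: [0.4093, -0.3371, 0.0199]
orientation: [3.14, -0.003, -0.014]
force: [0.7, 1.3, 7.2]
grip_width: 0.0357
```

play_rows:
  commands:
    - {"travel": [0,0,-5],"twist": [0,0,0],"grip": 20}
    - {"travel": [0,0,-15],"twist": [0,0,0],"grip": 20}
    - {"travel": [0,0,-40],"twist": [0,0,0],"grip": 20}
    - {"travel": [0,0,-50],"twist": [0,0,0],"grip": 20}
    - {"travel": [0,0,-60],"twist": [0,0,0],"grip": 20}

```text
time: 19.02
tcp_pos: [0.4072, -0.3364, 0.1903]
orientation: [-3.141, 0.001, -0.015]
force: [1.2, -0.8, -0.5]
grip_width: 0.0357
```

```bash
python3 - <<'E'
from h import *
im,m=look('w11')
E
python3 plan.py 480,-100,205,-.03 466,125,205,-0.06
```

```text
t 19.02 tcp [ 407.2 -336.4  190.3] ori [-3.141e+00  1.000e-03 -1.500e-02]
-> [ 4.80e+02 -1.00e+02  2.05e+02 -3.00e-02] n 5
   travel [13.2, -48.0, -1.3] twist [0.001, -0.002, 0.003]
   travel [13.1, -48.0, -1.2] twist [0.001, -0.002, 0.003]
   travel [12.9, -48.1, -1.2] twist [0.001, -0.002, 0.003]
   travel [12.7, -48.1, -1.2] twist [0.001, -0.002, 0.003]
   travel [12.6, -48.1, -1.1] twist [0.001, -0.002, 0.003]
-> [ 4.66e+02  1.25e+02  2.05e+02 -6.00e-02] n 4
   travel [-5.2, -56.1, -0.0] twist [0.0, -0.0, 0.008]
   travel [-5.6, -56.1, -0.0] twist [0.0, -0.0, 0.008]
   travel [-6.0, -56.0, -0.0] twist [0.0, -0.0, 0.008]
   travel [-6.4, -56.0, -0.0] twist [0.0, -0.0, 0.008]
```

View pics/w11.png

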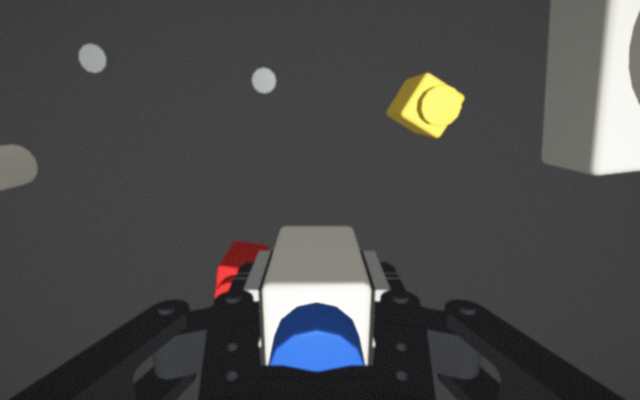

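Square bottle held true in the jaws. Carrying it to the square station.

play_rows:
  commands:
    - {"travel": [13,-48,-3],"twist": [0,0,0],"grip": 20}
    - {"travel": [13,-48,-3],"twist": [0,0,0],"grip": 20}
    - {"travel": [13,-48,-3],"twist": [0,0,0.015],"grip": 20}
    - {"travel": [13,-48,-3],"twist": [0,0,0.015],"grip": 20}
    - {"travel": [13,-48,-3],"twist": [0,0,0.015],"grip": 20}

```text
time: 19.7
tcp_pos: [0.4789, -0.0968, 0.2044]
orientation: [-3.141, -0.001, -0.06]
force: [-0.9, -0.4, -0.5]
grip_width: 0.0356
```

play_rows:
  commands:
    - {"travel": [-6,-56,0],"twist": [0,0,0],"grip": 20}
    - {"travel": [-6,-56,0],"twist": [0,0,0],"grip": 20}
    - {"travel": [-6,-56,0],"twist": [0,0,0],"grip": 20}
    - {"travel": [-6,-54,0],"twist": [0,0,0],"grip": 20}
    - {"travel": [0,0,30],"twist": [0,0,0],"grip": 20}

```text
time: 20.32
tcp_pos: [0.4695, 0.1288, 0.1757]
orientation: [-3.138, -0.005, -0.055]
force: [0.2, -0.7, -1.1]
grip_width: 0.0355
```

play_rows:
  commands:
    - {"travel": [0,0,50],"twist": [0,0,0],"grip": 20}
    - {"travel": [0,0,50],"twist": [0,0,0],"grip": 20}
    - {"travel": [0,0,0],"twist": [0,0,0],"grip": 20}

```text
time: 20.7
tcp_pos: [0.4658, 0.1231, 0.0712]
orientation: [3.137, 0.005, -0.06]
force: [0.9, -0.2, 0.3]
grip_width: 0.0356
```

```bash
python3 - <<'E'
from h import *
im,m=look('w12')
E
python3 plan.py 466,125,60,-0.06
```

```text
t 20.7 tcp [465.8 123.1  71.2] ori [ 3.137  0.005 -0.06 ]
-> [ 4.66e+02  1.25e+02  6.00e+01 -6.00e-02] n 1
   travel [-1.7, -0.8, 13.4] twist [0.002, 0.002, 0.001]
```

View pics/w12.png

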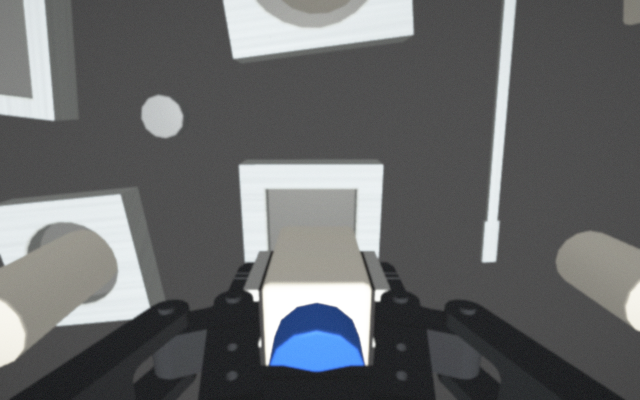

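play_rows:
  commands:
    - {"travel": [0,-1,20],"twist": [0,0,0],"grip": 20}
    - {"travel": [0,0,14],"twist": [0,0,0],"grip": 20}
    - {"travel": [0,0,4],"twist": [0,0,0],"grip": 20}
    - {"travel": [0,0,2],"twist": [0,0,0],"grip": 20}
    - {"travel": [0,0,0],"twist": [0,0,0],"grip": 20}

```text
time: 21.38
tcp_pos: [0.4685, 0.1259, 0.0338]
orientation: [-3.141, -0.001, -0.06]
force: [0.4, 0.0, -0.1]
grip_width: 0.0355
```

play_rows:
  commands:
    - {"travel": [0,0,2],"twist": [0,0,0],"grip": 20}
    - {"travel": [0,0,1],"twist": [0,0,0],"grip": 20}
    - {"travel": [0,0,0],"twist": [0,0,0],"grip": 20}

```text
time: 21.75
tcp_pos: [0.4681, 0.1257, 0.0303]
orientation: [3.142, 0.0, -0.06]
force: [1.1, -1.1, -0.6]
grip_width: 0.0356
```

play_rows:
  commands:
    - {"travel": [0,0,1.5],"twist": [0,0,0],"grip": 20}
    - {"travel": [0,0,1],"twist": [0,0,0],"grip": 20}
    - {"travel": [0,0,0],"twist": [0,0,0],"grip": 20}

```text
time: 22.12
tcp_pos: [0.4682, 0.1257, 0.028]
orientation: [3.142, -0.0, -0.06]
force: [-1.4, 0.5, 3.5]
grip_width: 0.0356
```

Contact at the expected height. Releasing.

play_rows:
  commands:
    - {"travel": [0,0,0],"twist": [0,0,0],"grip": 60}
    - {"travel": [0,0,0],"twist": [0,0,0],"grip": 80}
    - {"travel": [0,0,0],"twist": [0,0,0],"grip": 80}
    - {"travel": [0,0,0],"twist": [0,0,0],"grip": 80}

```text
time: 22.62
tcp_pos: [0.4681, 0.1257, 0.0278]
orientation: [3.142, 0.0, -0.06]
force: [-0.1, 0.3, 0.2]
grip_width: 0.0685
```

play_rows:
  commands:
    - {"travel": [0,0,-10],"twist": [0,0,0],"grip": 80}
    - {"travel": [0,0,-40],"twist": [0,0,0],"grip": 80}
    - {"travel": [0,0,-50],"twist": [0,0,0],"grip": 80}
    - {"travel": [0,0,-50],"twist": [0,0,0],"grip": 80}
    - {"travel": [0,0,-50],"twist": [0,0,0],"grip": 80}

```text
time: 23.25
tcp_pos: [0.4678, 0.1254, 0.2304]
orientation: [-3.141, -0.001, -0.06]
force: [-0.0, 0.7, 0.7]
grip_width: 0.0686
```

```bash
python3 - <<'E'
from h import *
im,m=look('w13'); caps(im,m,.088)
E
python3 plan.py 618,-234,225,-1.05
```

```text
t 23.25 tcp [467.8 125.4 230.4] ori [-3.141e+00 -1.000e-03 -6.000e-02]
blue px [320.  20.] area 2492 centroid [600.3 115.3  88. ] circ [606.7 115.1] 24.3
blue px [316. 196.] area 759 centroid [467.2 125.7  88. ] circ [466.9 125.9] 13.8
blue px [141. 228.] area 1204 centroid [448.2 277.5  88. ] circ [448.6 277.3] 19.2
-> [ 618.   -234.    225.     -1.05] n 7
   travel [24.0, 50.2, 1.8] twist [-0.001, -0.001, 0.142]
   travel [30.8, 46.3, 1.8] twist [-0.001, -0.001, 0.142]
   travel [37.0, 41.5, 1.8] twist [-0.001, -0.001, 0.142]
   travel [42.5, 35.8, 1.8] twist [-0.001, -0.001, 0.142]
   travel [47.2, 29.5, 1.8] twist [-0.001, -0.001, 0.142]
   travel [50.9, 22.5, 1.8] twist [-0.001, -0.001, 0.142]
   travel [53.5, 15.1, 1.8] twist [-0.001, -0.001, 0.142]
```

View pics/w13.png

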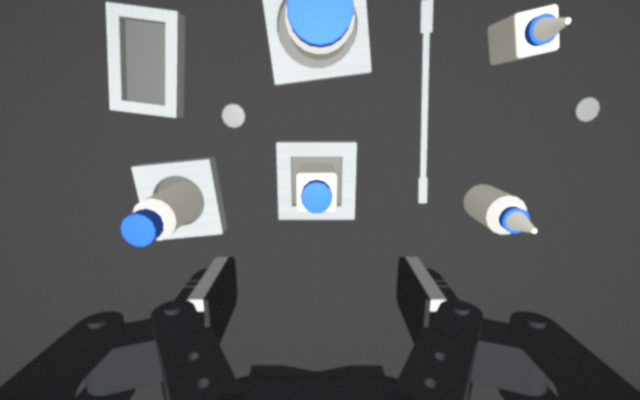

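Tall (141,228), squat (320,25) and square (316,196) are all seated, and both spouts are standing. Next is the oblong bottle.

play_rows:
  commands:
    - {"travel": [24,50,0],"twist": [0,0,0.142],"grip": 100}
    - {"travel": [31,46,0],"twist": [0,0,0.142],"grip": 100}
    - {"travel": [37,41.5,0],"twist": [0,0,0.142],"grip": 100}
    - {"travel": [42.5,36,0],"twist": [0,0,0.142],"grip": 100}
    - {"travel": [47,29.5,0],"twist": [0,0,0.142],"grip": 100}

```text
time: 23.92
tcp_pos: [0.573, -0.1334, 0.2284]
orientation: [-3.141, -0.001, -0.774]
force: [-0.0, 0.5, -0.4]
grip_width: 0.0852
```

play_rows:
  commands:
    - {"travel": [51,22.5,0],"twist": [0,0,0.142],"grip": 100}
    - {"travel": [53,15,0],"twist": [0,0,0.142],"grip": 100}
    - {"travel": [0,0,0],"twist": [0,0,0],"grip": 100}
    - {"travel": [0,0,0],"twist": [0,0,0],"grip": 100}

```text
time: 24.42
tcp_pos: [0.6137, -0.2345, 0.2277]
orientation: [3.141, 0.001, -1.054]
force: [0.8, -0.3, -0.1]
grip_width: 0.0855
```

```bash
python3 - <<'E'
from h import *
im,m=look('w14'); caps(im,m,.08)
g=((im.min(2)>150)|blue(im)).astype(np.uint8)
for s,c,mk in blobs(g,300):
    cs,_=cv2.findContours(mk.astype(np.uint8),cv2.RETR_EXTERNAL,cv2.CHAIN_APPROX_NONE)
    print(c.round(),s[4],rect(onplane(m,cs[0][:,0,:],.062)))
E
```

```text
t 24.43 tcp [ 613.7 -234.5  227.7] ori [ 3.141e+00  1.000e-03 -1.054e+00]
blue px [236.  46.] area 718 centroid [ 724.1 -303.8   80. ] circ [ 727.9 -303.6] 34.8
blue px [311. 188.] area 465 centroid [ 620.5 -235.7   80. ] circ [ 620.7 -235.6] 10.6
[161.  30.] 8542 (array([ 796.4, -292.3]), array([114.2,  65.6]), 8.8)
[236.  46.] 718 (array([ 728.4, -304.3]), array([14.8, 73.8]), 0.9)
[311. 184.] 1714 (array([ 620.2, -235.1]), array([25.3, 57.2]), 35.5)
[119. 187.] 1532 (array([ 768.8, -147.6]), array([40.4, 38.5]), 29.7)
[260. 330.] 720 (array([591.3, -75.6]), array([34.3, 34.8]), 8.3)
```

View pics/w14.png

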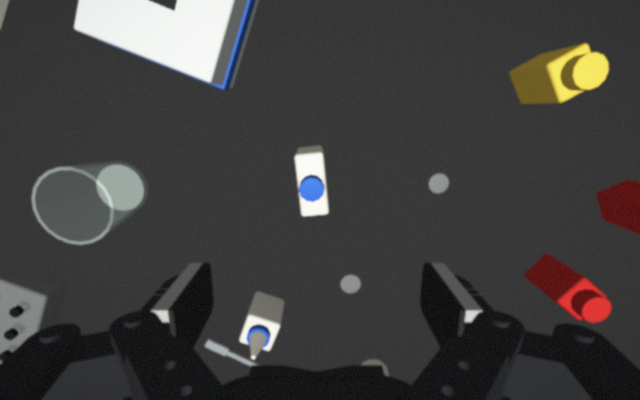

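Oblong bottle at (311,184). Its long axis measures −54.5°, so I correct the yaw by about 6° and descend. The beaker (75,200) and square spout (260,325) are clear.

```bash
python3 - <<'E'
from plan import plan
plan([[620,-235.3,180,-.951],[620,-235.3,18,-.951]])
E
```

```text
-> [ 620.    -235.3    180.      -0.951] n 1
   travel [4.3, -4.7, 48.0] twist [0.0, 0.0, -0.102]
-> [ 620.    -235.3     18.      -0.951] n 3
   travel [0.0, -0.0, 54.0] twist [0.0, 0.0, 0.0]
   travel [0.0, -0.0, 54.0] twist [0.0, 0.0, 0.0]
   travel [0.0, -0.0, 54.0] twist [0.0, 0.0, 0.0]
```

play_rows:
  commands:
    - {"travel": [4.5,-4.5,48],"twist": [0,0,-0.102],"grip": 100}
    - {"travel": [0,0,50],"twist": [0,0,0],"grip": 100}
    - {"travel": [0,0,50],"twist": [0,0,0],"grip": 100}
    - {"travel": [0,0,40],"twist": [0,0,0],"grip": 100}
    - {"travel": [0,0,22],"twist": [0,0,0],"grip": 100}

```text
time: 25.1
tcp_pos: [0.6192, -0.2343, 0.0162]
orientation: [3.14, 0.002, -0.949]
force: [0.1, 0.3, 0.5]
grip_width: 0.0855
```

play_rows:
  commands:
    - {"travel": [0,0,0],"twist": [0,0,0],"grip": 20}
    - {"travel": [0,0,0],"twist": [0,0,0],"grip": 20}
    - {"travel": [0,0,0],"twist": [0,0,0],"grip": 15}
    - {"travel": [0,0,0],"twist": [0,0,0],"grip": 15}
    - {"travel": [0,0,0],"twist": [0,0,0],"grip": 15}

```text
time: 25.72
tcp_pos: [0.6213, -0.236, 0.0195]
orientation: [-3.14, -0.002, -0.951]
force: [-0.6, 2.3, 6.6]
grip_width: 0.0257
```

play_rows:
  commands:
    - {"travel": [0,0,-5],"twist": [0,0,0],"grip": 10}
    - {"travel": [0,0,-15],"twist": [0,0,0],"grip": 10}
    - {"travel": [0,0,-40],"twist": [0,0,0],"grip": 10}
    - {"travel": [0,0,-50],"twist": [0,0,0],"grip": 10}
    - {"travel": [0,0,-60],"twist": [0,0,0],"grip": 10}

```text
time: 26.35
tcp_pos: [0.6195, -0.2361, 0.1895]
orientation: [3.141, 0.001, -0.952]
force: [1.4, -0.4, -0.6]
grip_width: 0.0254
```

```bash
python3 - <<'E'
from h import *
im,m=look('w15')
E
python3 plan.py 590,281,220,-.178
```

```text
t 26.35 tcp [ 619.5 -236.1  189.5] ori [ 3.141e+00  1.000e-03 -9.520e-01]
-> [ 5.90e+02  2.81e+02  2.20e+02 -1.78e-01] n 9
   travel [-49.0, -30.5, -2.5] twist [-0.0, -0.001, -0.086]
   travel [-46.2, -34.6, -2.4] twist [-0.0, -0.001, -0.086]
   travel [-43.1, -38.4, -2.4] twist [-0.0, -0.001, -0.086]
   travel [-39.7, -42.0, -2.3] twist [-0.0, -0.001, -0.086]
   travel [-35.9, -45.2, -2.3] twist [-0.0, -0.001, -0.086]
   travel [-31.9, -48.1, -2.3] twist [-0.0, -0.001, -0.086]
   travel [-27.7, -50.7, -2.3] twist [-0.0, -0.001, -0.086]
   travel [-23.2, -52.9, -2.2] twist [-0.0, -0.001, -0.086]
   travel [-18.6, -54.7, -2.2] twist [-0.0, -0.001, -0.086]
```

View pics/w15.png

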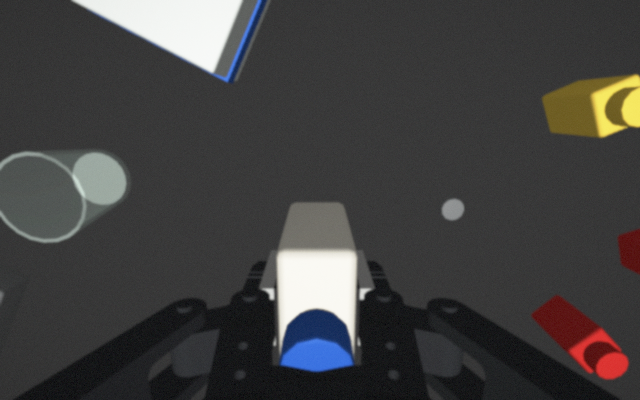

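play_rows:
  commands:
    - {"travel": [-49,-30.5,-2],"twist": [0,0,-0.086],"grip": 10}
    - {"travel": [-46,-34.5,-2],"twist": [0,0,-0.086],"grip": 10}
    - {"travel": [-43,-38.5,-2],"twist": [0,0,-0.086],"grip": 10}
    - {"travel": [-39.5,-42,-2],"twist": [0,0,-0.086],"grip": 10}
    - {"travel": [-36,-45,-2],"twist": [0,0,-0.086],"grip": 10}

```text
time: 27.02
tcp_pos: [0.602, 0.0533, 0.1989]
orientation: [-3.141, -0.001, -0.519]
force: [0.8, 0.1, -0.0]
grip_width: 0.0257
```

play_rows:
  commands:
    - {"travel": [-32,-48,-2],"twist": [0,0,-0.086],"grip": 10}
    - {"travel": [-27.5,-50.5,-2],"twist": [0,0,-0.086],"grip": 10}
    - {"travel": [-23,-53,0],"twist": [0,0,-0.086],"grip": 10}
    - {"travel": [-18.5,-54.5,0],"twist": [0,0,-0.086],"grip": 10}
    - {"travel": [0,0,0],"twist": [0,0,0],"grip": 10}

```text
time: 27.65
tcp_pos: [0.5872, 0.2854, 0.202]
orientation: [-3.141, -0.0, -0.173]
force: [-0.2, -0.4, -1.7]
grip_width: 0.0258
```

play_rows:
  commands:
    - {"travel": [0,0,40],"twist": [0,0,0],"grip": 10}
    - {"travel": [0,0,50],"twist": [0,0,0],"grip": 10}
    - {"travel": [0,0,40],"twist": [0,0,0],"grip": 10}
    - {"travel": [0,0,0],"twist": [0,0,0],"grip": 10}

```text
time: 28.15
tcp_pos: [0.586, 0.2795, 0.0692]
orientation: [3.137, 0.004, -0.179]
force: [-0.1, 0.9, -0.2]
grip_width: 0.0255
```

```bash
python3 - <<'E'
from h import *
im,m=look('w16')
E
python3 plan.py 590,281,60,-.178
```

```text
t 28.15 tcp [586.  279.5  69.2] ori [ 3.137  0.004 -0.179]
-> [ 5.90e+02  2.81e+02  6.00e+01 -1.78e-01] n 1
   travel [2.3, -0.7, 11.8] twist [0.002, 0.001, -0.0]
```

View pics/w16.png

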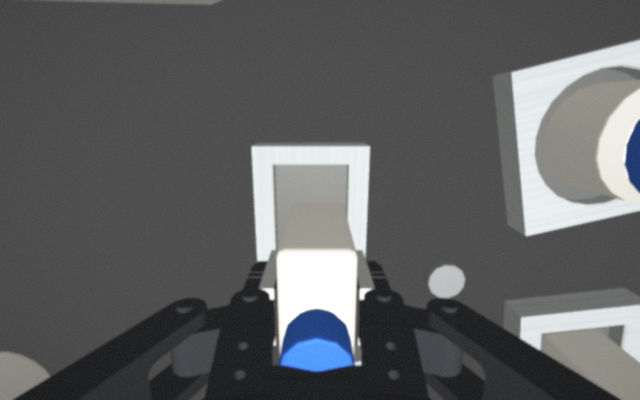

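play_rows:
  commands:
    - {"travel": [3,-2,16],"twist": [0,0,0],"grip": 10}
    - {"travel": [0,0,10],"twist": [0,0,0],"grip": 10}
    - {"travel": [0,0,4],"twist": [0,0,0],"grip": 10}
    - {"travel": [0,0,2],"twist": [0,0,0],"grip": 10}
    - {"travel": [0,0,0],"twist": [0,0,0],"grip": 10}

```text
time: 28.82
tcp_pos: [0.5911, 0.2832, 0.0399]
orientation: [-3.142, -0.0, -0.178]
force: [0.3, 0.2, -0.7]
grip_width: 0.0256
```

```bash
python3 - <<'E'
from h import *
im,m=look('w17')
E
```

```text
t 28.82 tcp [591.1 283.2  39.9] ori [-3.142 -0.    -0.178]
```

View pics/w17.png

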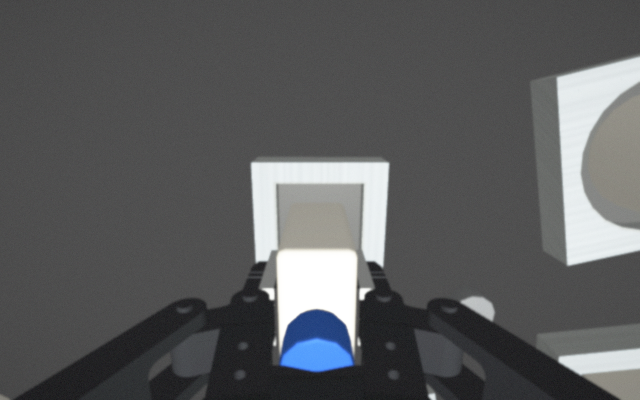

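play_rows:
  commands:
    - {"travel": [0,1,4],"twist": [0,0,0],"grip": 10}
    - {"travel": [0,0,3],"twist": [0,0,0],"grip": 10}
    - {"travel": [0,0,2],"twist": [0,0,0],"grip": 10}
    - {"travel": [0,0,0],"twist": [0,0,0],"grip": 10}

```text
time: 29.38
tcp_pos: [0.5908, 0.282, 0.0306]
orientation: [3.141, 0.0, -0.178]
force: [-0.3, -0.3, -0.3]
grip_width: 0.0257
```

play_rows:
  commands:
    - {"travel": [0,0,2],"twist": [0,0,0],"grip": 10}
    - {"travel": [0,0,0],"twist": [0,0,0],"grip": 10}

```text
time: 29.62
tcp_pos: [0.5909, 0.2821, 0.0286]
orientation: [3.141, 0.0, -0.178]
force: [-0.2, -0.2, -0.6]
grip_width: 0.0256
```

play_rows:
  commands:
    - {"travel": [0,0,1],"twist": [0,0,0],"grip": 10}
    - {"travel": [0,0,1],"twist": [0,0,0],"grip": 10}
    - {"travel": [0,0,0],"twist": [0,0,0],"grip": 10}

```text
time: 30.0
tcp_pos: [0.591, 0.2822, 0.0276]
orientation: [-3.141, -0.0, -0.177]
force: [-3.0, 0.7, 4.7]
grip_width: 0.0256
```

play_rows:
  commands:
    - {"travel": [0,0,0],"twist": [0,0,0],"grip": 50}
    - {"travel": [0,0,0],"twist": [0,0,0],"grip": 70}
    - {"travel": [0,0,0],"twist": [0,0,0],"grip": 70}
    - {"travel": [0,0,0],"twist": [0,0,0],"grip": 70}

```text
time: 30.5
tcp_pos: [0.5909, 0.2821, 0.0267]
orientation: [3.141, 0.0, -0.178]
force: [0.1, 0.5, 0.3]
grip_width: 0.0599
```

play_rows:
  commands:
    - {"travel": [0,0,-10],"twist": [0,0,0],"grip": 70}
    - {"travel": [0,0,-40],"twist": [0,0,0],"grip": 70}
    - {"travel": [0,0,-50],"twist": [0,0,0],"grip": 70}
    - {"travel": [0,0,-60],"twist": [0,0,0],"grip": 70}
    - {"travel": [0,0,-50],"twist": [0,0,0],"grip": 70}

```text
time: 31.12
tcp_pos: [0.5911, 0.2821, 0.2404]
orientation: [-3.14, -0.002, -0.178]
force: [0.8, 0.6, -1.0]
grip_width: 0.0598
```

play_rows:
  commands:
    - {"travel": [-40,20,-20],"twist": [0,0,0],"grip": 70}
    - {"travel": [-40,20,0],"twist": [0,0,0],"grip": 70}
    - {"travel": [0,0,0],"twist": [0,0,0],"grip": 70}
    - {"travel": [0,0,0],"twist": [0,0,0],"grip": 70}

```text
time: 31.62
tcp_pos: [0.5053, 0.2571, 0.2579]
orientation: [-3.14, -0.001, -0.177]
force: [0.1, -0.1, 0.5]
grip_width: 0.0599
```

```bash
python3 - <<'E'
from h import *
im,m=look('w18'); caps(im,m,.088)
a=robot.capture('top'); s=robot.capture('scene')
cv2.imwrite('pics/s2.png',cv2.resize(s[130:300,140:540],None,fx=2,fy=2,interpolation=cv2.INTER_CUBIC))
E
```

```text
t 31.62 tcp [505.3 257.1 257.9] ori [-3.14e+00 -1.00e-03 -1.77e-01]
blue px [458.  36.] area 3214 centroid [610.  121.4  88. ] circ [609.6 121.6] 25.9
blue px [271.  98.] area 446 centroid [589.4 282.   88. ] circ [589.7 282.1] 10.3
blue px [462. 203.] area 754 centroid [468.  127.6  88. ] circ [468.3 127.3] 16.1
blue px [315. 250.] area 821 centroid [446.1 269.1  88. ] circ [446.3 269.3] 17.3
```

View pics/w18.png

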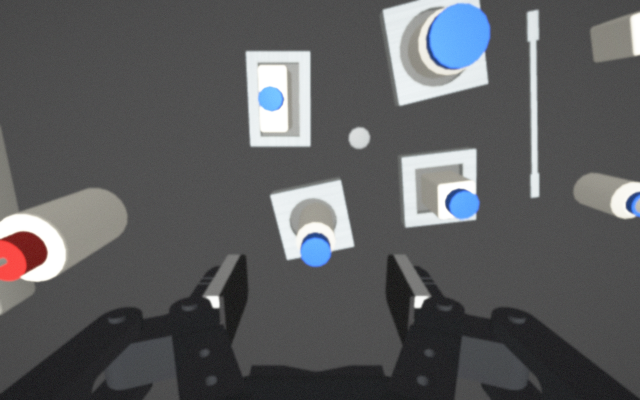

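View pics/s2.png

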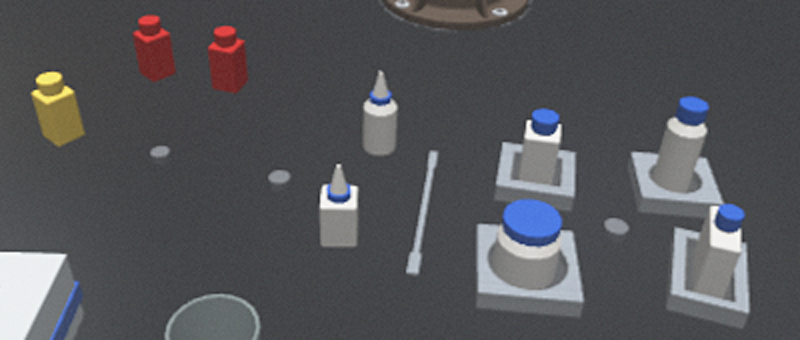

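All four bottles stand in their recesses. In the wrist view the caps are at (271,98), (458,36), (462,203) and (315,250). The spouts and look-alikes are where they were, and the arm is clear. Handing in.

```bash
python3 -c "
from workcell import robot
print(robot.finish_job())"
```

```text
the job is handed in; nothing more can be done
None
```

The four flat-capped bottles are in their matching stations: tall, then squat, square and oblong, handed in after about 32 s. Each was gripped on its body, lowered until the wrist felt the recess floor (about 4–14 N), then released.

- **Placement:** After each release, the wrist camera put the cap within about 3 mm of the recess centre. The height at contact matched a bottle standing fully down.
- **The rest of the scene:** The last wrist and scene pictures show all four bottles upright. Both spout bottles and the red and yellow look-alikes appear untouched, and the gripper was about 0.26 m above the bench, touching nothing.
- **Disagreements:** The wrist and overhead estimates differed by about 2–3 mm. Closing the gripper pressed bottles into the bench with up to 8 N, well under the limits. No check failed.

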